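Unscrew the button canister braced in the tray corner

TASK

The squat square clear canister of spare buttons has its screw lid on tight. Slide it along the tray, standing, until it is square and flush in the corner where the two raised rails meet, and keep it braced in that corner while you unscrew the lid anticlockwise. Stop turning when the threads let go, lift the lid straight off and finish still holding it, level, a finger's breadth or two above the open mouth, with the canister still flush in its corner and the other things on the counter left where they are.

Things in the scene. Friction and masses are not known exactly. Their poses are not given: they have to be found in the camera images.
- tray: Heavy oak supplies tray, fixed, 270 mm (its x) by 400 mm (y), base board 10 mm thick; origin at the centre of its underside, on the counter. Rails 16 mm thick rise 50 mm above the board along its far (+x) and left (+y) sides; the near (-x) and right (-y) sides are open. Things slide on it (friction about 0.6).
- tray_corner (a point): The inside corner where the two rails meet, on the upper face of the base board (10 mm above the counter). Its axes are the tray's: the far rail's inner face is the plane x = 0, the left rail's inner face the plane y = 0, so the open tray lies at negative x and negative y.
- canister: Squat square clear plastic canister, loose, 0.65 to 1 kg with its buttons: body 96 x 96 mm, 62 mm high to the shoulder, round neck 46 mm across, rim 84 mm above the underside. Origin at the centre of its underside, x and y square to its sides. Starts 25 to 90 mm short of each rail, up to 0.35 rad askew. Flush in the corner its centre is at x = y = -48 mm in tray_corner's axes.
- canister_mouth (a point): Centre of the canister's neck rim (84 mm above its underside); axes as the canister's. The unscrewing effort twists an unbraced canister round with the lid; about 10 N pressed on the lid towards the corner, against both rails, holds it.
- lid: Round white plastic screw lid on the canister, 62 mm across, 26 mm high, 0.065 kg, ribbed side. Origin at the centre of its lower edge, z up. Closed, that edge is 2 mm above the shoulder (20 mm below the neck rim), the lid's top is 90 mm above the canister's underside and its x axis points along the canister's. About 1 mm of side play on the neck.
- lid_rib (a point): Outer end of a small moulded rib on the lid's top, 22 mm from its axis along its x, 26 mm above its lower edge; shows the turn. Coarse thread with sprung seal: anticlockwise from above, about 0.7 Nm for the first 35 degrees, then easy; rises 5 mm; free to lift from 75 to 105 degrees, beyond that it meets the next thread.
- dish: Bystander on the tray: lavender ceramic trinket dish, 84 mm across, 22 mm high. Origin centre of underside.
- darning_egg: Bystander on the tray: wooden darning egg lying on its side, 48 mm thick, its handle (16 mm thick) reaching 93 mm along its x. Origin on the tray board under the egg's centre.
- spool: Bystander on the tray: wooden thread spool standing, 30 mm across, 40 mm high. Origin centre of underside.
- lint_brush: Bystander on the counter: lint brush lying along its x, 245 mm long, 26 mm high, chrome handle to -x.
- clipboard: Bystander on the counter: aluminium clipboard lying flat, 315 by 225 mm, 20 mm high at the clip. Origin centre of underside.
- tub: Bystander on the counter: round white ceramic tub with a metal lid, 74 mm across, 92 mm high. Origin centre of underside.
Mind the look-alikes: they are no part of the job. What is shaped like the lid but turquoise is not meant.

How it is judged:
On the way, in this order (a step that is already met when the one before it is completed fails the run):
1. the canister stands square and flush against both rails, its lid still closed (x of canister in the frame of tray_corner above -0.052 m and y of canister in the frame of tray_corner above -0.052 m and angle between the x axis of canister and the x axis of tray, either way round below 0.06 rad and angle between canister's own z axis and vertical below 0.03 rad and angle between the x axis of lid and the x axis of canister, either way round below 0.3 rad), for 0.2 s.
2. braced there, the lid is unscrewed until the threads let go (x of canister in the frame of tray_corner above -0.053 m and y of canister in the frame of tray_corner above -0.053 m and angle between the x axis of canister and the x axis of tray, either way round below 0.08 rad and angle between the x axis of lid and the x axis of canister, either way round above 1.1 rad and horizontal distance between lid and canister below 0.006 m), for 0.1 s.
At the end, for the whole second after the job is handed in: The canister still stands upright, flush with both rails (within 5 mm of each) and square to them (0.08 rad); the lid is held in the fingers, still, level within 10 degrees, its lower edge 3 to 45 mm above the neck rim, within 15 mm of the canister's axis and clear of it (x of canister in the frame of tray_corner above -0.053 m and y of canister in the frame of tray_corner above -0.053 m and angle between the x axis of canister and the x axis of tray, either way round below 0.08 rad and angle between canister's own z axis and vertical below 0.03 rad and z of canister in the frame of tray_corner below 0.003 m and z of lid in the frame of canister_mouth between 0.003 and 0.045 m and horizontal distance between lid and canister_mouth below 0.015 m and angle between lid's own z axis and vertical below 0.17 rad and contact force between the fingers and lid above 1 N and contact force between lid and canister below 0.1 N and linear speed of lid below 0.03 m/s); the arm keeps its last pose, push and grip.
It fails at once if the canister is tipped or lifted off the tray (angle between canister's own z axis and vertical above 0.2 rad or z of canister in the frame of tray_corner above 0.015 m).
It fails at once if the lid is unscrewed while the canister is not braced in the corner (angle between the x axis of lid and the x axis of canister, either way round above 0.5 rad and (x of canister in the frame of tray_corner below -0.058 m or y of canister in the frame of tray_corner below -0.058 m or angle between the x axis of canister and the x axis of tray, either way round above 0.14 rad)).
It fails at once if the lid is turned on well past the point where the threads let go (beyond 125 degrees) (x of lid_rib in the frame of canister below -0.0125 m and horizontal distance between lid and canister below 0.005 m).
It fails at once if a bystander is knocked out of its place (more than 30 mm) (distance of any of dish, darning_egg, spool, lint_brush, clipboard, tub from where it was at the start of the episode above 0.03 m).
It also fails if it takes over 72 s, if anything falls off the work surface, if the arm or the gripper's body presses on something with over 40 N, if the wrist force passes 120 N, or if a joint passes its speed limit or range.

ROBOT

A 6-joint arm with a two-finger parallel gripper is mounted at the origin on the work surface. World frame = base frame: x ahead of the robot, y to its left, z up, the work surface at z = 0. Lengths are in m, angles in rad, forces in N, time in s.
With the tool pointing down it reaches from about 0.275 to 1 m from the base axis. Payload 8.4 kg.
Tool frame: the origin (TCP) lies on the centre line of the jaws, within the pads' length; the fingertips stand 17 mm ahead of it and the grasp point (between the pads) lies 2 mm behind it (bot.tcp_to_tips is the z of the fingertips in the tool frame, in m); z points along the fingers, y is the line along which they close (so a half turn about z gives the same grasp; the last joint's range is limited). The gripper opens to 85 mm and grips with 20 to 120 N. Pads are 22 mm wide; open, the fingers measure 114 mm over their backs; the gripper's body (76 mm by 85 mm) begins 54 mm behind the grasp point. The pads swing forward as they close: fully open they stand 13 mm farther back than shut.
Start: joints at [-1.118, 0.353, 1.633, -0, 1.155, -0.002], TCP at [0.275, -0.561, 0.248] pointing down, gripper open.
Joint ranges: [-2.63, 2.63], [-0.92, 2.1], [0.06, 2.66], [-1.3, 4.44], [0, 2.69], [-3.02, 3.02]. Speed limits (rad/s): [2.22, 2.22, 2.79, 3.14, 3.14, 3.14].

INTERFACE

Orientations are given as a unit quaternion [x, y, z, w].
In Python, from workcell import bot, hand, kinematics, get_obs, vision, hand_in gives the robot as it stands. The module is installed in compiled form; this text tells all that it offers. Calls block until the motion is done:
- bot.reach(position, orientation): joint-space move of the TCP to a pose.
- bot.servo_line(position, ori=None, velocity=0.15): straight line of the TCP; ori=None keeps the orientation; velocity is the mean speed in m/s.
- bot.goto_joints(angles): joint-space move.
- hand.move_gripper(opening, strength=None): finger opening in m; strength is the grip in N (None keeps the last); returns when the fingers have stopped.
- bot.dwell(seconds).
- kinematics.solve_ik(position, orientation): joint angles nearest the present ones, or None.
- get_obs(): the state.
- vision.read_camera(name): name is "scene" or "side" or "wrist"; returns a dict with "frame" (420x560x3 uint8, red, green, blue), "intrinsics" (3x3 intrinsics, pixels), "view" (4x4, takes a point from world to camera coordinates). Camera axes: x right, y down, z forward; pixel columns grow to the right and rows downward; lengths in m; the calibration is good to about 2 mm. A picture is of the moment at which its call begins. There is no depth.
A pose or a line that the arm cannot do raises bot.IKError and nothing moves.
- hand_in(): hands the job in; it is judged then, once.
The state is a dict: "time_s": time; "joint_pos": joint angles; "joint_vel": joint speeds; "joint_efforts": joint torques, N m; "position": TCP position; "orientation": TCP orientation; "wrist_force": force on the tool from outside, world axes, zero at the start; "ft_torque": the same for the moment, N m; "gripper_width": finger opening in m; "grip_force": force on a finger pad.
Only numpy, scipy, OpenCV 4.12 (cv2) and the standard library are available. Lean on these libraries where they do the work, as an engineer would, in place of code of your own. Each camera call takes 0.05 s, during which the arm holds its last target. There are 200 camera calls.

## Working session

There is one attempt and no reset: what is moved stays moved. The work goes in short steps, each a Python script; the robot and the scene stay as the last script left them, time stands still between calls to the robot, and variables do not carry over. Pictures are saved under pics/ and viewed, at most 10 in all, crops included, and the job is handed in when it is done.

```bash
mkdir -p pics; cat > h.py <<'E'
import numpy as np, cv2
from workcell import bot, hand, kinematics, get_obs, vision, hand_in
def snap(n,f):
    c=vision.read_camera(n); cv2.imwrite(f'pics/{f}.png',c['frame'][:,:,::-1]); np.savez(f'pics/{f}.npz',K=c['intrinsics'],V=c['view']); return c
def ray(f,u,v,z):
    d=np.load(f'pics/{f}.npz'); K,V=d['K'],d['V']; R,t=V[:3,:3],V[:3,3]
    o=-R.T@t; r=R.T@np.linalg.solve(K,[u,v,1.]); return o+r*(z-o[2])/r[2]
def proj(f,p):
    d=np.load(f'pics/{f}.npz'); q=d['V'][:3,:3]@np.array(p)+d['V'][:3,3]; q=d['K']@q; return q[:2]/q[2]
E
python3 - <<'E'
from h import *
a=snap('scene','scene0');b=snap('side','side0')
o=get_obs();print({k:np.round(v,3) for k,v in o.items()})
for n in('scene0','side0'):
    d=np.load(f'pics/{n}.npz');print(d['K'],-d['V'][:3,:3].T@d['V'][:3,3])
    im=cv2.imread(f'pics/{n}.png');cv2.imwrite(f'pics/{n}b.png',cv2.resize(im,(800,600),interpolation=cv2.INTER_CUBIC))
E
```

```text
{'time_s': np.float64(0.1), 'joint_pos': array([-1.118,  0.354,  1.634,  0.   ,  1.155, -0.002]), 'joint_vel': array([-0.   , -0.001, -0.003, -0.   ,  0.001, -0.   ]), 'joint_efforts': array([-1.0000e-03, -6.0636e+01, -3.4282e+01,  0.0000e+00,  4.0000e-03,
        0.0000e+00]), 'position': array([ 0.274, -0.561,  0.248]), 'orientation': array([ 0.974,  0.225, -0.   , -0.001]), 'wrist_force': array([-0.085,  0.602, -0.35 ]), 'ft_torque': array([ 0.004, -0.022,  0.006]), 'grip_force': np.float64(0.0), 'gripper_width': np.float64(0.085)}
[[460.17041254   0.         282.56435496]
 [  0.         460.17041254 216.63523128]
 [  0.           0.           1.        ]] [ 1.42516541 -0.31872403  1.27196833]
[[403.99704743   0.         272.56743349]
 [  0.         403.99704743 215.51169422]
 [  0.           0.           1.        ]] [0.53207014 0.93147274 0.67369124]
```

View pics/scene0b.png

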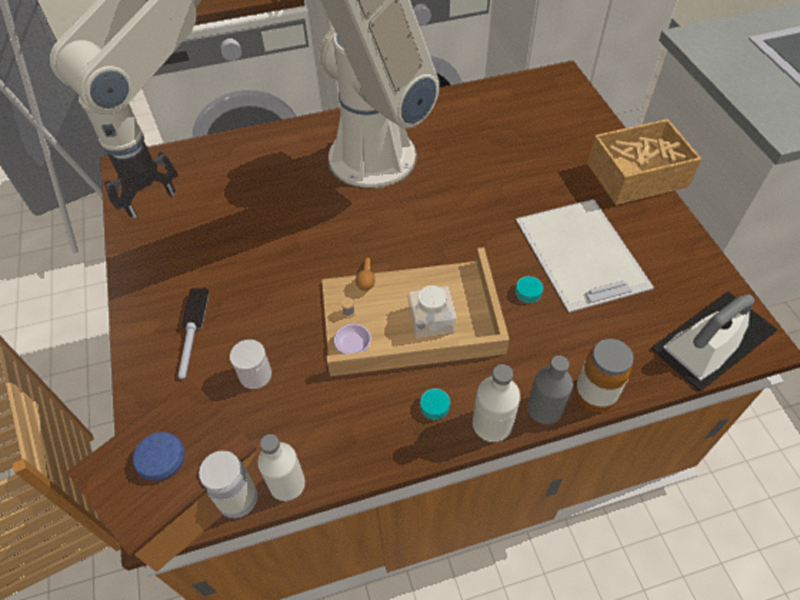

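View pics/side0b.png

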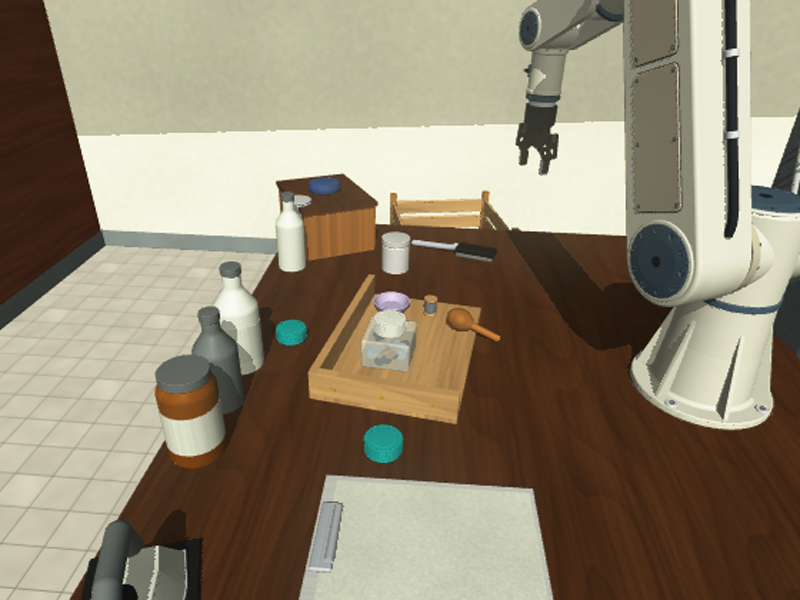

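The scene view has the white lid on the canister at about (433,298) in the 800x600 picture. These could be mistaken for it: turquoise lids at (529,289) and (435,404), the tub at (249,358) and the jar at (225,475). I choose the white one on the square clear canister, and check it in a close crop.

```bash
python3 - <<'E'
import cv2
im=cv2.imread('pics/scene0.png')[165:270,220:360]
cv2.imwrite('pics/c1.png',cv2.resize(im,None,fx=5.7,fy=5.7,interpolation=cv2.INTER_CUBIC))
E
```

```text
(no output)
```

View pics/c1.png

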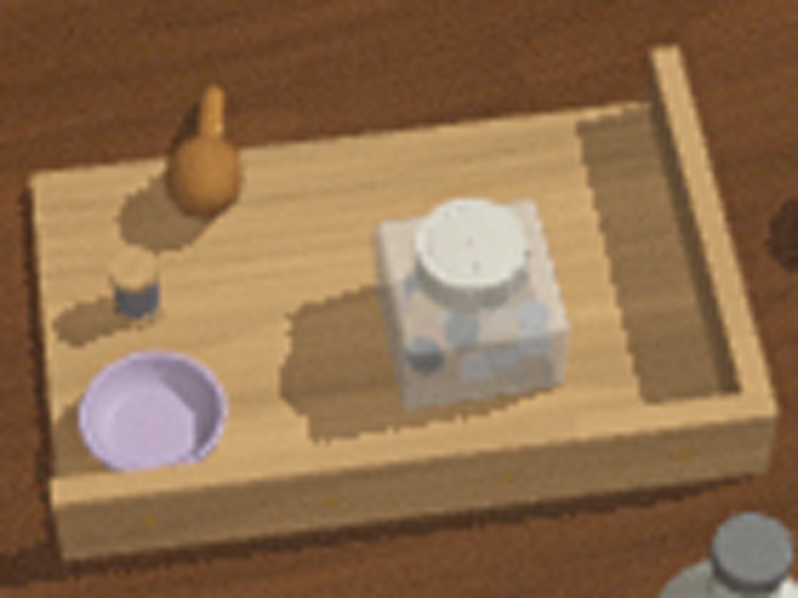

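The crop shows the white lid, top centre at (473,243), on the square clear canister. The shoulder corners are at about (380,222), (538,203), (567,328) and (400,350), and the rail's top outer corner is at (776,410).

```bash
python3 - <<'E'
from h import *
P=lambda x,y,z:ray('scene0',220+(x+.5)/5.7-.5,165+(y+.5)/5.7-.5,z)
A=P(776,410,.06);B=P(52,492,.06);C=P(680,47,.06);In=P(740,391,.06)
print('outer',A,B,C,In,np.linalg.norm(A-B),np.linalg.norm(A-C))
print('yaw from far rail',np.arctan2(*(-(A-B)[:2]*[1,-1])), 'left',np.arctan2(*(A-C)[1::-1]))
print('near right board',P(33,174,.01))
S=[P(*p,.072) for p in[(380,222),(538,203),(567,328),(400,350)]]
for i in range(4):
    d=S[(i+1)%4]-S[i];print('can',S[i],np.linalg.norm(d),np.degrees(np.arctan2(d[1],d[0])))
print('can c',np.mean(S,0),'lid',P(473,243,.10))
for n,q,z in[('dish',(152,410),.03),('spool',(135,262),.05),('egg',(204,175),.034)]:print(n,P(*q,z))
E
```

```text
outer [0.72735978 0.11423443 0.06      ] [ 0.65851155 -0.27881593  0.06      ] [0.46400624 0.15924989 0.06      ] [0.70968192 0.10007136 0.06      ] 0.39903466243240915 0.26717311980513164
yaw from far rail -0.17340467496697665 left -0.16929551656380873
near right board [ 0.39969925 -0.23646334  0.01      ]
can [ 0.54549743 -0.05753692  0.072     ] 0.09227119947391883 80.93226184019156
can [0.56003956 0.03358114 0.072     ] 0.08934176415685914 -8.839435570180688
can [0.6483202  0.01985235 0.072     ] 0.09437862666519492 -98.51786834432066
can [ 0.63434104 -0.07348525  0.072     ] 0.09026370569122796 169.8232113074304
can c [ 0.59704956 -0.01939717  0.072     ] lid [ 0.59589654 -0.01851497  0.1       ]
dish [ 0.60352876 -0.21131893  0.03      ]
spool [ 0.5140679  -0.19699569  0.05      ]
egg [ 0.45138588 -0.13975793  0.034     ]
```

```bash
cat >> h.py <<'E'
YAW=-.171
ex=np.array([np.cos(YAW),np.sin(YAW),0]);ey=np.array([-ex[1],ex[0],0])
CORNER=np.array([.7089,.1011,.01])
def ori(yaw): return np.array([np.cos(yaw/2),np.sin(yaw/2),0,0])
def st(msg=''):
    o=get_obs();w=o['wrist_force']
    print(msg,'t%.1f'%o['time_s'],'p',np.round(o['position'],4),'F xy z',np.round([w@ex,w@ey,w[2]],1),'Tz',np.round(o['ft_torque'][2],2),'w',np.round(o['gripper_width'],4),'g',np.round(o['grip_force'],1),'q6',np.round(o['joint_pos'][5],3));return o
E
python3 - <<'E'
from h import *
# approach high, jaws open, q6 positive so that 90 deg anticlockwise stays in range
bot.reach([.596,-.019,.22],ori(.75)); o=st(); print(o['joint_pos'],o['orientation'])
snap('wrist','w1')
im=cv2.imread('pics/w1.png');cv2.imwrite('pics/w1b.png',cv2.resize(im,(800,600),interpolation=cv2.INTER_CUBIC))
E
```

```text
t2.4 p [ 0.596  -0.0199  0.22  ] F xy z [-0.5  0.2  0.1] Tz -0.02 w 0.0857 g 0.0 q6 0.786
[-3.57462543e-02  3.36952550e-01  1.72423818e+00 -2.39498334e-04
  1.08032211e+00  7.86200094e-01] [ 9.30697443e-01  3.65789909e-01 -5.52527905e-06  1.12786168e-04]
```

View pics/w1b.png

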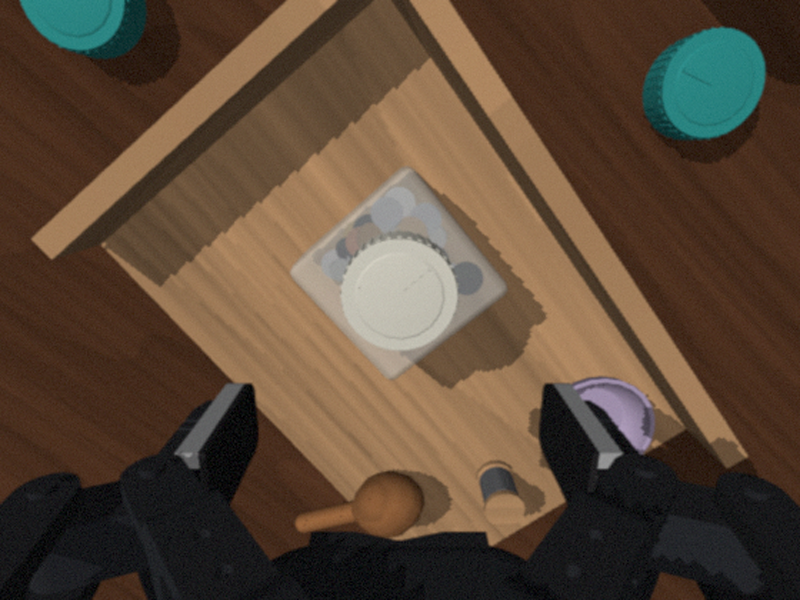

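The wrist view shows the white lid top centred at (400,292), with its rib running to about (428,272). The shoulder corners are at (410,168), (505,290), (392,377) and (291,271), and both turquoise lids lie outside the tray.

```bash
python3 - <<'E'
from h import *
P=lambda x,y,z:ray('w1',x*.7,y*.7,z)
S=[P(*p,.072) for p in[(410,168),(505,290),(392,377),(291,271)]]
for i in range(4):
    d=S[(i+1)%4]-S[i];print('can',S[i],np.linalg.norm(d),np.degrees(np.arctan2(d[1],d[0]))%90-90)
print('c',np.mean(S,0),'lid',P(400,292,.1),np.linalg.norm(P(343,292,.1)-P(458,292,.1)))
d=P(428,272,.1)-P(400,291,.1);print('rib',np.degrees(np.arctan2(d[1],d[0])))
c=np.mean(S,0);r=c-CORNER;print('tray frame',r@ex,r@ey)
# far rail inner top edge, left rail inner top edge
for q in[(408,0),(720,462)]:print('far',(P(*q,.06)-CORNER)@ex)
for q in[(335,5),(50,258)]:print('left',(P(*q,.06)-CORNER)@ey)
E
```

```text
can [0.64969656 0.01943444 0.072     ] 0.08908265731122234 -8.062563596774382
can [ 0.63720233 -0.06876768  0.072     ] 0.08698912504801969 -7.055514582081656
can [ 0.55087192 -0.05808273  0.072     ] 0.08921850268250416 -6.377668311121141
can [0.56078245 0.03058363 0.072     ] 0.08961039268275499 -7.14717813846643
c [ 0.59963831 -0.01920809  0.072     ] lid [ 0.60027168 -0.0188713   0.1       ] 0.060620847035848614
rib -11.973146470618113
tray frame -0.087195546162221 -0.137146229822111
far 0.0053599022716752445
far 0.007342994712180531
left -0.001939840211981614
left -0.0013344759492391564
```

```bash
python3 - <<'E'
from h import *
bot.servo_line([.600,-.019,.094],velocity=.1); st('down')
hand.move_gripper(.055,70); o=st('grip')
# slide along the tray towards the corner, stopping ~10 mm short in each axis
T=CORNER-.058*(ex+ey); T[2]=o['position'][2]
bot.servo_line(T,ori(.75-.045),velocity=.06); st('slid')
for i in range(12):
    T=T+.0015*(ex+ey); bot.servo_line(T,velocity=.03); o=st(str(i)); w=o['wrist_force']
    if w@ex<-8 or w@ey<-8 : break
snap('wrist','w2');snap('scene','scene2')
im=cv2.imread('pics/scene2.png')[165:270,220:360];cv2.imwrite('pics/c2.png',cv2.resize(im,None,fx=5.7,fy=5.7,interpolation=cv2.INTER_CUBIC))
E
```

```text
down t3.8 p [ 0.6005 -0.019   0.0947] F xy z [ 0.6 -0.1  0.6] Tz 0.04 w 0.0855 g 0.0 q6 0.787
grip t4.2 p [ 0.5998 -0.0185  0.0953] F xy z [-4.5  1.2 11.5] Tz 0.21 w 0.0605 g 72.8 q6 0.786
slid t5.7 p [0.641  0.0523 0.0957] F xy z [-3.  -9.4  5. ] Tz 0.08 w 0.0601 g 74.1 q6 0.947
0 t6.0 p [0.6422 0.0534 0.0956] F xy z [-4.8 -9.4  6.5] Tz 0.0 w 0.0599 g 77.5 q6 0.949
```

```bash
python3 - <<'E'
from h import *
T=CORNER-.0565*(ex+ey); T[2]=.0955
for i in range(16):
    w=get_obs()['wrist_force']; d=.0012*(ex*(w@ex>-16)+ey*(w@ey>-16))
    if not d.any(): break
    T=T+d; bot.servo_line(T,velocity=.03); st(str(i)); 
bot.dwell(.3); st('end');print((T-CORNER)@ex,(T-CORNER)@ey, T)
snap('wrist','w3');snap('scene','scene3')
a=cv2.imread('pics/scene3.png')[165:270,220:360];b=cv2.imread('pics/w3.png')
a=cv2.resize(a,(800,600),interpolation=cv2.INTER_CUBIC)[:,200:];b=cv2.resize(b,(800,600))
cv2.imwrite('pics/c3.png',cv2.resize(np.hstack([a,b]),(800,343)))
E
```

```text
0 t6.3 p [0.6434 0.0547 0.0956] F xy z [-4.3 -8.2  4.9] Tz -0.02 w 0.0601 g 78.0 q6 0.95
1 t6.6 p [0.6438 0.0551 0.0958] F xy z [ -8.4 -12.   10. ] Tz -0.05 w 0.06 g 78.5 q6 0.951
2 t6.8 p [0.6456 0.0565 0.0956] F xy z [-7.2 -8.4  6.1] Tz 0.0 w 0.0604 g 78.1 q6 0.953
3 t7.1 p [0.6461 0.0569 0.0958] F xy z [-10.4 -12.9  12.6] Tz -0.01 w 0.0605 g 78.7 q6 0.954
4 t7.3 p [0.6484 0.0585 0.0956] F xy z [-7.  -7.9  5.4] Tz 0.08 w 0.0604 g 78.1 q6 0.955
5 t7.6 p [0.6488 0.0589 0.0958] F xy z [-10.8 -10.6  11.7] Tz 0.0 w 0.0602 g 78.7 q6 0.957
6 t7.8 p [0.6511 0.0605 0.0955] F xy z [-6.4 -8.   5.6] Tz -0.01 w 0.0601 g 78.1 q6 0.958
7 t8.1 p [0.6515 0.0609 0.0958] F xy z [-10.9 -13.   11.2] Tz -0.03 w 0.0602 g 78.8 q6 0.959
8 t8.3 p [0.6538 0.0625 0.0955] F xy z [-7.5 -7.4  6.8] Tz 0.06 w 0.0603 g 78.1 q6 0.961
9 t8.6 p [0.6543 0.0629 0.0958] F xy z [-10.8 -12.1  12.1] Tz 0.02 w 0.06 g 78.8 q6 0.962
10 t8.8 p [0.6566 0.0645 0.0956] F xy z [-7.6 -7.3  6.1] Tz -0.04 w 0.0603 g 78.2 q6 0.963
11 t9.1 p [0.6571 0.0648 0.0957] F xy z [-11.  -11.5  11.8] Tz 0.04 w 0.06 g 78.7 q6 0.964
12 t9.3 p [0.6573 0.065  0.0958] F xy z [-15.4 -16.3  17.4] Tz 0.03 w 0.0603 g 79.3 q6 0.966
13 t9.6 p [0.6579 0.0648 0.0959] F xy z [-17.1 -16.3  18.6] Tz 0.01 w 0.0601 g 79.4 q6 0.965
end t9.9 p [0.6579 0.0647 0.0959] F xy z [-17.5 -16.7  19.3] Tz -0.01 w 0.0604 g 79.4 q6 0.965
-0.03969999999999989 -0.040899999999999964 [0.66281916 0.06755219 0.0955    ]
```

View pics/c3.png

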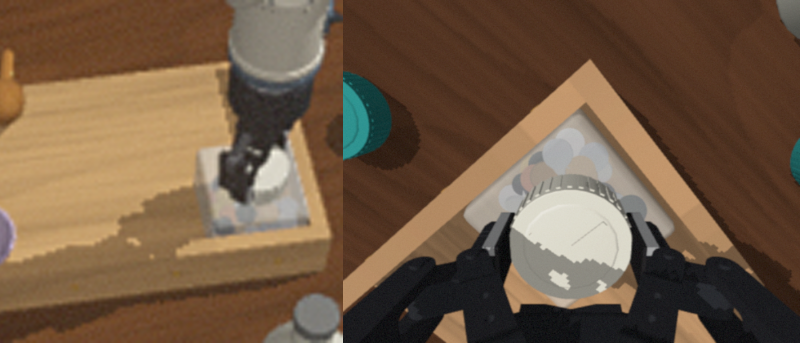

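It looks seated in the corner in both views: the shoulder corner is at (583,110), right at the inner rail corner (587,100). I'll lighten the down-press, push a bit more and check that nothing moves.

```bash
python3 - <<'E'
from h import *
T=np.array([0.66281916,0.06755219,.0965])
bot.servo_line(T,velocity=.03); st('up1')
for i in range(2):
    T=T+.001*(ex+ey); bot.servo_line(T,velocity=.03); st(str(i))
bot.dwell(.3); st('end');print(T)
snap('wrist','w4')
b=cv2.imread('pics/w4.png')[50:310,130:400]
cv2.imwrite('pics/c4.png',cv2.resize(b,None,fx=2.3,fy=2.3,interpolation=cv2.INTER_CUBIC))
E
```

```text
up1 t10.2 p [0.6579 0.0648 0.096 ] F xy z [-14.5 -16.   12.3] Tz -0.07 w 0.0602 g 78.6 q6 0.965
0 t10.5 p [0.658  0.0649 0.096 ] F xy z [-17.5 -19.6  15.1] Tz 0.05 w 0.06 g 79.1 q6 0.966
1 t10.7 p [0.6581 0.065  0.0959] F xy z [-21.2 -23.3  19.1] Tz -0.07 w 0.06 g 79.5 q6 0.967
end t11.0 p [0.658  0.065  0.0959] F xy z [-20.6 -24.   18.4] Tz 0.03 w 0.0602 g 79.5 q6 0.967
[0.66513033 0.06918268 0.0965    ]
```

View pics/c4.png

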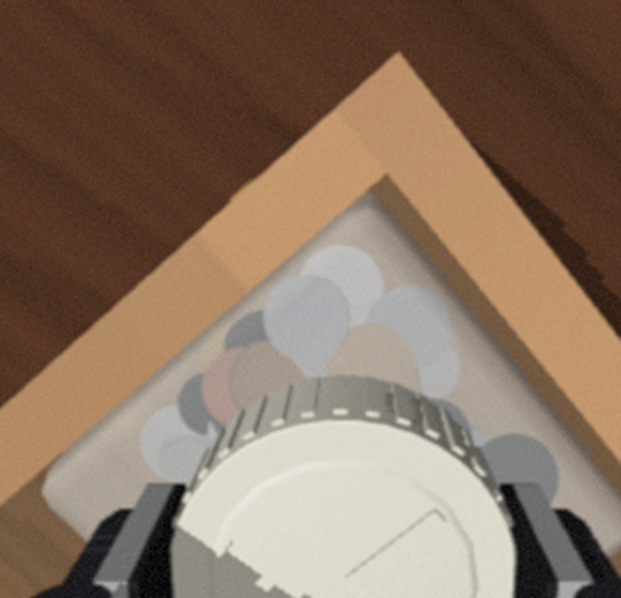

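The canister is flush and no longer moves at 20 N against each rail. The rib runs (345,577)→(437,512) in the crop, so the lid is still closed. Next I unscrew in small steps, letting the lid rise.

```bash
python3 - <<'E'
from h import *
T=np.array([0.66513033,0.06918268,.0965]); y0=.705
for k in range(1,11):
    a=np.radians(7*k)
    p=T+[0,0,.005*min(1,7*k/75)]
    bot.reach(p,ori(y0+a)); o=st('%d'%(7*k)); q=o['orientation']; print('   yaw',round(np.degrees(2*np.arctan2(q[1],q[0])-y0),1))
    w=o['wrist_force']
    if w@ex>-8 or w@ey>-8 or abs(w[2])>50: print('stop');break
snap('wrist','w5');snap('scene','scene5')
b=cv2.imread('pics/w5.png')[50:310,130:400]
cv2.imwrite('pics/c5.png',cv2.resize(b,None,fx=2.3,fy=2.3,interpolation=cv2.INTER_CUBIC))
E
```

```text
7 t11.3 p [0.6591 0.0653 0.0966] F xy z [-19.2 -21.   17.4] Tz 0.04 w 0.0602 g 79.2 q6 0.844
   yaw 7.1
14 t11.6 p [0.6596 0.0655 0.097 ] F xy z [-14.4 -20.6  14.4] Tz 0.16 w 0.0603 g 78.9 q6 0.722
   yaw 14.1
21 t11.8 p [0.6602 0.0655 0.0974] F xy z [-14.4 -19.1  11.4] Tz 0.16 w 0.0598 g 78.6 q6 0.6
   yaw 21.1
28 t12.1 p [0.6602 0.0657 0.0975] F xy z [-13.1 -18.6   8.2] Tz -0.01 w 0.0602 g 78.3 q6 0.478
   yaw 28.1
35 t12.3 p [0.6601 0.0657 0.0976] F xy z [-11.4 -17.6   7.1] Tz -0.03 w 0.0601 g 78.1 q6 0.356
   yaw 35.1
42 t12.6 p [0.6599 0.0657 0.0977] F xy z [-11.3 -17.3   3.9] Tz -0.03 w 0.0603 g 77.8 q6 0.233
   yaw 42.1
49 t12.8 p [0.6597 0.0658 0.0979] F xy z [-11.4 -16.2   2.7] Tz -0.06 w 0.0604 g 77.7 q6 0.111
   yaw 49.1
56 t13.1 p [0.6593 0.0657 0.098 ] F xy z [-12.3 -17.1   0.2] Tz -0.1 w 0.06 g 77.6 q6 -0.011
   yaw 56.1
63 t13.3 p [0.6589 0.0657 0.0982] F xy z [-12.  -16.9  -1.1] Tz -0.1 w 0.0609 g 77.5 q6 -0.133
   yaw 63.1
70 t13.6 p [0.6586 0.0656 0.0985] F xy z [-12.8 -17.4  -1.7] Tz -0.1 w 0.0604 g 77.5 q6 -0.255
   yaw 70.1
```

View pics/c5.png

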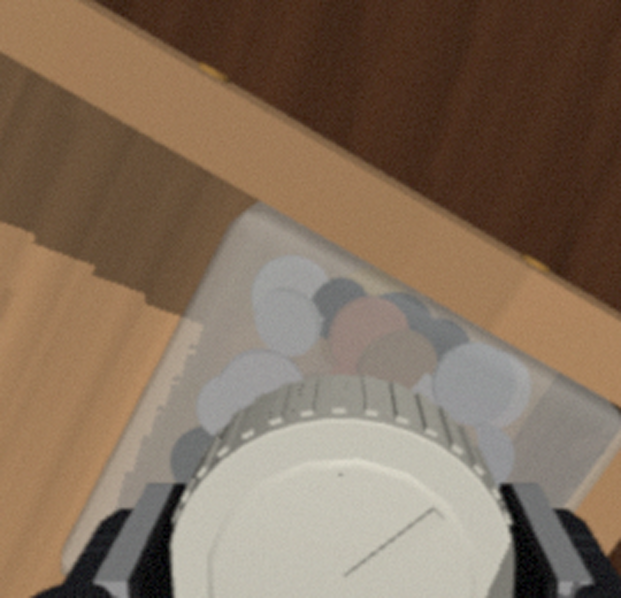

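The rib is at (345,575)→(435,510), unchanged relative to the jaws, so the lid has not slipped and has turned 70°. The canister is still parallel to the rail. I'll turn on to 90°, relax the push and lift.

```bash
python3 - <<'E'
from h import *
T=np.array([0.66513033,0.06918268,.1015]); y0=.705
for a in (77,84,90):
    bot.reach(T,ori(y0+np.radians(a))); st(a)
bot.dwell(.3); o=st('90')
p=o['position']+.0008*(ex+ey); p[2]=T[2]     # ease the push to about 2-3 N
bot.servo_line(p,velocity=.02); st('eased')
for dz in (.003,.008,.016,.028,.036):
    bot.servo_line(p+[0,0,dz],velocity=.03); o=st('lift %g'%dz)
    if abs(o['wrist_force'][2])>25: print('stuck');break
bot.dwell(.3); st()
for n in('wrist','scene','side'): snap(n,n+'6')
a=cv2.resize(cv2.imread('pics/side6.png')[190:310,200:350],(450,360),interpolation=cv2.INTER_CUBIC)
b=cv2.resize(cv2.imread('pics/wrist6.png')[50:310,90:400],(350,360))
cv2.imwrite('pics/c6.png',np.hstack([a,b]))
E
```

```text
77 t13.9 p [0.6583 0.0655 0.0986] F xy z [-13.  -17.5  -1. ] Tz -0.1 w 0.0602 g 77.5 q6 -0.377
84 t14.2 p [0.658  0.0654 0.0985] F xy z [-13.8 -18.4  -1.7] Tz -0.07 w 0.0603 g 77.6 q6 -0.5
90 t14.4 p [0.6578 0.0652 0.0984] F xy z [-14.6 -18.8  -1.5] Tz -0.12 w 0.0603 g 77.6 q6 -0.604
90 t14.7 p [0.6578 0.0653 0.0984] F xy z [-14.1 -19.8  -2.1] Tz -0.15 w 0.0601 g 77.6 q6 -0.603
eased t15.2 p [0.6569 0.065  0.1007] F xy z [-4.5 -6.8 -2.9] Tz -0.09 w 0.0601 g 77.4 q6 -0.607
lift 0.003 t15.5 p [0.657  0.0651 0.1039] F xy z [-4.6 -6.6 -0.9] Tz -0.0 w 0.0602 g 77.6 q6 -0.607
lift 0.008 t15.8 p [0.6576 0.0656 0.1093] F xy z [-5.  -3.9 -0.5] Tz -0.06 w 0.0602 g 77.7 q6 -0.607
lift 0.016 t16.2 p [0.6599 0.0663 0.1185] F xy z [-0.5 -0.6 -0.9] Tz -0.0 w 0.0603 g 77.8 q6 -0.608
lift 0.028 t16.8 p [0.6588 0.066  0.1297] F xy z [ 0.2  0.7 -0.7] Tz 0.01 w 0.0597 g 77.8 q6 -0.607
lift 0.036 t17.2 p [0.6589 0.0659 0.1378] F xy z [ 0.7  0.1 -1. ] Tz 0.04 w 0.06 g 77.8 q6 -0.607
 t17.5 p [0.6586 0.0659 0.1373] F xy z [-1.1  0.1 -1.3] Tz 0.02 w 0.0601 g 77.8 q6 -0.607
```

View pics/c6.png

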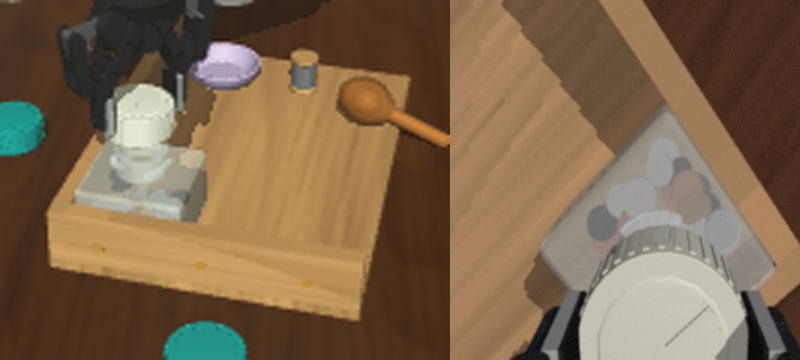

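The lid is held level above the open neck (side crop: lid at (145,115), neck at (140,160)). The canister is flush with both rails and the dish, spool and egg have not been disturbed, so I'm handing in.

```bash
python3 -c "
from h import *
print(hand_in())"
```

```text
the job is handed in; nothing more can be done
None
```

I slid the canister flush into the corner, unscrewed the lid 90° anticlockwise while braced, and handed in with the lid held level about 20 mm above the open mouth after roughly 17.5 s; the hand-in gave no verdict.

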